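Unload the router bed: each cut part onto the pile of its own kind

ROBOT

A 6-joint arm with a two-finger parallel gripper is mounted at the origin on the work surface. World frame = base frame: x ahead of the robot, y to its left, z up, the work surface at z = 0. Lengths are in m, angles in rad, forces in N, time in s.
With the tool pointing down it reaches from about 0.375 to 0.825 m from the base axis. Payload 5.5 kg.
Tool frame: the origin (TCP) lies on the front face of the gripper's body, between the roots of the fingers; the fingertips stand 73 mm ahead of it and the grasp point (between the pads) lies 54 mm ahead of it (manip.hold_point_z is the distance from the TCP to the grasp point, in m); z points along the fingers, y is the line along which they close (so a half turn about z gives the same grasp; the last joint's range is limited). The gripper opens to 85 mm and grips with 20 to 120 N. Pads are 22 mm wide; open, the fingers measure 114 mm over their backs; the gripper's body (76 mm by 85 mm) begins 54 mm behind the grasp point. The pads swing forward as they close: fully open they stand 13 mm farther back than shut.
Start: joints at [-1.222, 0.314, -0.047, 1.21, 0, 1.571], TCP at [0.205, -0.564, 0.304] pointing down, gripper open.
Joint ranges: [-2.67, 2.67], [-0.69, 1.73], [-1.03, 1.25], [-2.08, 2.16], [-1.42, 1.45], [-3.14, 3.14]. Speed limits (rad/s): [2.39, 2.39, 3.01, 3.14, 3.14, 3.14].

INTERFACE

Orientations are given as a unit quaternion [x, y, z, w].
In Python, from bench import manip gives the robot as it stands. The module is installed in compiled form; this text tells all that it offers. Calls block until the motion is done:
- manip.goto(position, orientation): joint-space move of the TCP to a pose.
- manip.line_to(position, orientation=None, rate=0.15): straight line of the TCP; orientation=None keeps the orientation; rate is the mean speed in m/s.
- manip.movej(angles): joint-space move.
- manip.gripper_to(opening): finger opening in m; the grip force is fixed at half the most; returns when the fingers have stopped.
- manip.wait(seconds).
- manip.inverse_kinematics(position, orientation): joint angles nearest the present ones, or None.
- manip.get_image(name): name is "side" or "top" or "wrist"; returns the picture (384x512x3 uint8, blue, green, red); there is no depth.
- manip.calibration(name): a dict with "fx", "fy", "cx", "cy" (pixels), "extrinsics" (4x4, takes a point from camera to world coordinates); the wrist camera has in their place "mount" (4x4, takes a point from camera to tool coordinates, whose origin is the TCP and whose axes are the flange's). Camera axes: x right, y up, looking along -z (the intrinsics and any distortion apply to the point x, -y, -z); pixel columns grow to the right and rows downward; lengths in m; the calibration is good to about 2 mm. A picture is of the moment at which its call begins: read the wrist's pose just before it. calibration takes no time and is no camera call.
A pose or a line that the arm cannot do raises manip.Unreachable and nothing moves.
- manip.close_job(): hands the job in; it is judged then, once.
Readings, each from a call of its own:
- manip.read_time_s(): time.
- manip.read_joint_positions(): joint angles.
- manip.read_qvel(): joint speeds.
- manip.read_joint_torque(): joint torques, N m.
- manip.read_ee_pos(): TCP position.
- manip.read_ee_rot(): TCP orientation.
- manip.read_contact_force(): force on the tool from outside, world axes, zero at the start.
- manip.read_moment(): the same for the moment, N m.
- manip.read_grip_width(): finger opening in m.
- manip.read_grasp_force(): force on a finger pad.
Only numpy, scipy, OpenCV 4.12 (cv2) and the standard library are available. Lean on these libraries where they do the work, as an engineer would, in place of code of your own. Each camera call takes 0.05 s, during which the arm holds its last target. There are 200 camera calls.

TASK

Three plywood parts have just been cut free on the router bed: put each on top of the pile of its own shape, square with the pile and lying flat. The rail pile is kept flat by a steel weight: take the weight off, add the new rail, then stand the weight back upright in the middle of that pile, on the new rail, without dropping it. Leave the offcuts and the mallet where they lie.

Things in the scene. Friction and masses are not known exactly. Their poses are not given: they have to be found in the camera images.
- collar: the loose round collar, just cut: disc of 18 mm birch plywood, pale with brown glue lines on its edges; 60 mm across with a 20 mm bore, 18 mm thick, about 30 g. It lies flat on the bed. Origin: centre of its underside, z up.
- rail: the loose slotted rail, just cut: bar of 18 mm birch plywood, pale with brown glue lines on its edges; 120 mm long (its x) x 46 mm wide (its y) x 18 mm thick, with a square 18 mm slot through it near each end (slot centres 38 mm either side of the middle), about 60 g. It lies flat on the bed. Origin: centre of its underside, z up; half a turn gives the same shape.
- cross: the loose cross foot, just cut: plus-shaped piece of 18 mm birch plywood, pale with brown glue lines on its edges; two arms 130 mm long x 36 mm wide at right angles (along its x and y), crossing in the middle, 18 mm thick, about 100 g, a dark 16 mm hole mark at its centre. It lies flat on the bed. Origin: centre of its underside, z up; each quarter turn gives the same shape.
- pile_collar: the pile of finished collars: three collars like the loose one, stacked on a paper-thin white card of 100 x 100 mm, 60 mm across, 54 mm high; does not shift. Origin: centre of the pile at bed level, z up; its top is 54 mm above the origin.
- pile_rail: the pile of finished slotted rails: two rails like the loose one, stacked on a paper-thin white card of 150 x 80 mm, 120 mm (its x) x 46 mm (its y), 36 mm high; does not shift. At the start the steel weight stands on it. Origin: centre of the pile at bed level, z up; its top is 36 mm above the origin.
- pile_cross: the pile of finished cross feet: two like the loose one, stacked on a paper-thin white card of 150 x 150 mm, arms 130 x 36 mm along its x and y, 36 mm high; does not shift. Origin: centre of the pile at bed level, z up; its top is 36 mm above the origin.
- weight: the dark steel weight that keeps the rails flat: upright cylinder 48 mm across and 40 mm high, on it a neck 16 mm across and 8 mm high and a round knob 30 mm across and 18 mm high (66 mm in all), about 0.6 kg. At the start it stands in the middle of the rail pile. Origin: centre of its underside, z up.
- offcut_long: scrap, to be left: hook-shaped plywood offcut, a strip 170 mm long (its x) x 22 mm wide with a 24 mm wide tooth 45 mm long on its +y side at the -x end, 18 mm thick, lying near the far edge of the bed. Origin: middle of the strip's underside.
- offcut_bent: scrap, to be left: bent plywood offcut, two 20 mm wide strips 85 mm and 60 mm long (85 along its x, the other at 120 degrees to it) meeting at the origin, 18 mm thick, lying at the right of the parts. Origin: underside at the bend.
- mallet: red mallet, to be left: head 40 mm in diameter and 90 mm long with white faces (along its y), handle 260 mm long along its -x, lying beyond the parts near the far left of the bed; 40 mm high. Origin: under the middle of the head, at bed level.
Mind the look-alikes: they are no part of the job. Leave any green look-alike of the weight alone.

How it is judged:
By the outcome, as a careful person would: the job done as asked, in the order asked, and still so for the second after the job is handed in, with the robot touching nothing.
It also fails if it takes over 128 s, if anything falls off the work surface, if the arm or the gripper's body presses on something with over 40 N, if the wrist force passes 120 N, or if a joint passes its speed limit or range.

## Working session

There is one attempt and no reset: what is moved stays moved. The work goes in short steps, each a Python script; the robot and the scene stay as the last script left them, time stands still between calls to the robot, and variables do not carry over. Pictures are saved under pics/ and viewed, at most 14 in all, crops included, and the job is handed in when it is done.

```bash
mkdir -p pics
python3 - <<'E'
from bench import manip
import cv2,numpy as np
for n in("top","side"):
    cv2.imwrite(f"pics/{n}0.png",manip.get_image(n))
for n in("top","side","wrist"):
    c=manip.calibration(n);print(n,{k:(np.round(v,4).tolist() if not isinstance(v,str) else v) for k,v in c.items()})
print(manip.read_ee_pos(),manip.read_ee_rot(),manip.hold_point_z,manip.read_time_s())
E
```

```text
top {'fx': 379.5193, 'fy': 379.5193, 'cx': 256.5887, 'cy': 189.9367, 'extrinsics': [[-0.0154, 0.9895, -0.1439, 0.3737], [-0.9996, -0.0116, 0.0273, -0.0084], [0.0253, 0.1443, 0.9892, 1.3004], [0.0, 0.0, 0.0, 1.0]]}
side {'fx': 481.8454, 'fy': 481.8454, 'cx': 253.7258, 'cy': 190.6887, 'extrinsics': [[-0.791, 0.4422, -0.4227, -0.1261], [-0.6116, -0.5577, 0.5612, 0.8831], [0.0124, 0.7025, 0.7116, 1.2083], [0.0, 0.0, 0.0, 1.0]]}
wrist {'fx': 316.1, 'fy': 316.1, 'cx': 256.9243, 'cy': 188.1044, 'mount': [[-0.001, 0.9572, 0.2896, 0.073], [1.0, 0.0007, 0.0011, 0.0003], [0.0008, 0.2896, -0.9572, -0.0697], [0.0, 0.0, 0.0, 1.0]]}
[ 0.2049185  -0.56350096  0.30312614] [ 9.84832094e-01  1.73508383e-01 -1.31807335e-04 -7.55424245e-04] 0.0539 0.1
```

View pics/top0.png

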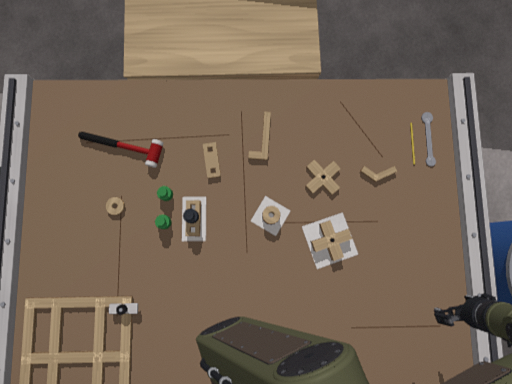

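View pics/side0.png

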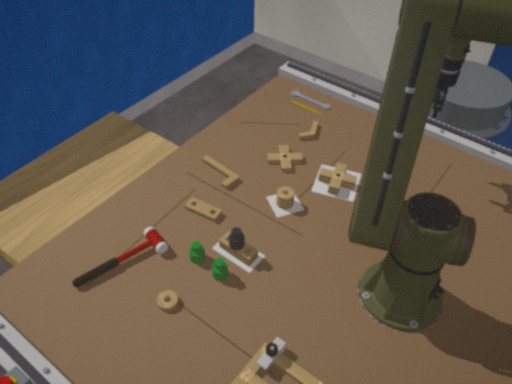

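The top view shows the loose rail at (212,161), cross at (323,178) and collar at (115,206). The piles are rail with weight at (193,218), collar at (271,215) and cross at (332,241). The green look-alikes are at (165,193) and (162,222). Next I take close wrist views.

```bash
cat > h.py <<'E'
from bench import manip
import cv2,numpy as np
from scipy.spatial.transform import Rotation as Ro
def quat(a):  # tool down, tool y (closing line) along world angle a
    c,s=np.cos(a),np.sin(a)
    return Ro.from_matrix(np.array([[-s,c,0],[c,s,0],[0,0,-1.]]).T).as_quat() if False else Ro.from_matrix(np.column_stack([[-s,c,0],[c,s,0],[0,0,-1]])).as_quat()
def cam(name):
    c=manip.calibration(name)
    if name!="wrist": return c,np.array(c["extrinsics"])
    T=np.eye(4);T[:3,3]=manip.read_ee_pos();T[:3,:3]=Ro.from_quat(manip.read_ee_rot()).as_matrix()
    return c,T@np.array(c["mount"])
def cast(uv,z,c,E):
    uv=np.atleast_2d(np.asarray(uv,float))
    d=np.column_stack([(uv[:,0]-c["cx"])/c["fx"],-(uv[:,1]-c["cy"])/c["fy"],-np.ones(len(uv))])@E[:3,:3].T
    return (E[:3,3]+d*((z-E[2,3])/d[:,2])[:,None])[:,:2]
def look(fn):
    c,E=cam("wrist");im=manip.get_image("wrist");cv2.imwrite("pics/"+fn+".png",im);np.save("pics/"+fn+".npy",E);return im,c,E
E
sed -i 's/return .* if False else /return /' h.py
python3 - <<'E'
from h import *
c,E=cam("top")
P={k:cast(uv,z,c,E)[0] for k,uv,z in [("rail",(212,161),.018),("cross",(323,178),.018),("collar",(115,206),.018),("prail",(193,218),.036),("pcol",(271,215),.054),("pcross",(332,241),.036),("w",(191,215),.1),("g1",(165,193),.03),("g2",(162,222),.03)]}
for k,v in P.items():print(k,v.round(3),np.hypot(*v).round(3))
for i,(n,p) in enumerate([("A",(P["cross"]+P["pcross"]+P["pcol"])/3),("B",(P["rail"]+P["prail"])/2),("C",P["collar"])]):
    a=np.arctan2(p[1],p[0])
    manip.goto([*p,.27],quat(a)); manip.wait(.3); look(n); print(n,manip.read_time_s(),manip.read_joint_positions())
A=[cv2.imread(f"pics/{n}.png") for n in "ABC"]
cv2.imwrite("pics/ABC.png",cv2.resize(np.vstack([np.hstack(A[:2]),np.hstack([A[2],A[2]*0])]),(800,600)))
E
```

```text
rail [0.663 0.108] 0.672
cross [ 0.599 -0.273] 0.659
collar [0.511 0.433] 0.67
prail [0.466 0.169] 0.496
pcol [ 0.471 -0.089] 0.479
pcross [ 0.383 -0.291] 0.481
w [0.471 0.167] 0.5
g1 [0.552 0.264] 0.612
g2 [0.455 0.272] 0.53
A 2.0833 [-4.23282425e-01  2.01660072e-01 -2.71441406e-01  1.09771859e+00
 -6.39694797e-05  1.57078735e+00]
B 3.8 [ 2.39823800e-01  2.93286644e-01 -1.52335608e-01  1.12510368e+00
 -2.25601179e-05  1.57082410e+00]
C 5.3 [ 7.01685331e-01  4.60628138e-01  8.91481423e-02  1.19912980e+00
 -3.25182413e-05  1.57080522e+00]
```

View pics/ABC.png

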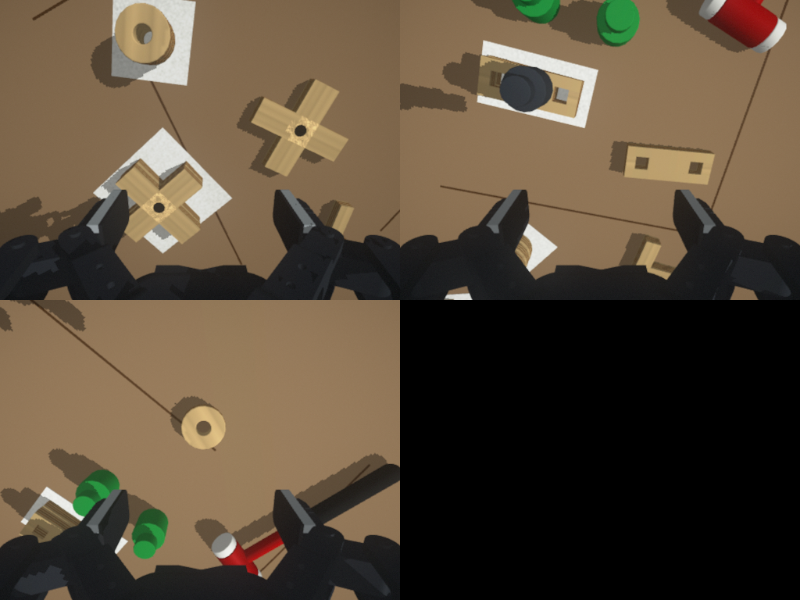

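The wrist views are clear: A shows the collar pile at top left, the cross pile at lower centre and the loose cross at right. B shows the rail pile with the weight, and the loose rail. C shows the collar. I now put the camera directly over each item, so no side faces show, and segment the pale top faces.

```bash
cat >> h.py <<'E'
def over(p,a,fn,z=.23):
    x=np.array([-np.sin(a),np.cos(a)])
    p=np.asarray(p)-.073*x
    manip.goto([*p,z],quat(a)); manip.wait(.3); return look(fn)
def wood(im,vmin=130):
    h=cv2.cvtColor(im,cv2.COLOR_BGR2HSV)
    return cv2.morphologyEx(cv2.inRange(h,(8,50,vmin),(30,175,255)),cv2.MORPH_OPEN,np.ones((3,3)))
E
python3 - <<'E'
from h import *
P=dict(cross=(.599,-.273),pcross=(.383,-.291),pcol=(.471,-.089),collar=(.511,.433),rail=(.663,.108),prail=(.466,.169))
S=[]
for k,p in P.items():
    a=np.arctan2(p[1],p[0])
    try: im,c,E=over(p,a,k)
    except manip.Unreachable: print(k,"unreach"); continue
    S.append((k,im))
    h=cv2.cvtColor(im,cv2.COLOR_BGR2HSV)
    print(k,E[:3,3].round(3),manip.read_time_s(), "bed",h[60,60])
V=[np.hstack([cv2.resize(im[:260],(400,203)),cv2.cvtColor(cv2.resize(wood(im)[:260],(400,203)),cv2.COLOR_GRAY2BGR)]) for k,im in S]
cv2.imwrite("pics/m1.png",np.vstack([cv2.resize(v,(590,100*3//2)) for v in V[:4]]))
cv2.imwrite("pics/m2.png",np.vstack([cv2.resize(v,(590,100*3//2)) for v in V[4:]]))
im=S[0][1];h=cv2.cvtColor(im,cv2.COLOR_BGR2HSV)
for k,im in S:
    h=cv2.cvtColor(im,cv2.COLOR_BGR2HSV);print(k,h[85:105:6,250:300:25].reshape(-1,3).tolist())
E
```

```text
cross [ 0.599 -0.273  0.3  ] 8.3833 bed [ 16 105 129]
pcross [ 0.384 -0.291  0.3  ] 9.65 bed [ 16 104 125]
pcol [ 0.47 -0.09  0.3 ] 10.8917 bed [ 16 105 126]
collar [0.51  0.432 0.3  ] 13.2167 bed [ 16 103 146]
rail [0.662 0.109 0.3  ] 14.9167 bed [ 16 101 137]
prail [0.466 0.169 0.3  ] 16.0667 bed [ 16 102 138]
cross [[19, 106, 212], [21, 102, 230], [19, 106, 202], [19, 107, 210], [20, 108, 219], [19, 105, 184], [21, 104, 226], [20, 105, 221]]
pcross [[19, 104, 196], [19, 104, 181], [19, 102, 165], [19, 103, 195], [19, 106, 202], [22, 99, 238], [19, 106, 217], [19, 105, 221]]
pcol [[20, 101, 146], [19, 100, 168], [21, 20, 130], [19, 97, 132], [20, 71, 126], [19, 101, 157], [20, 106, 199], [19, 102, 182]]
collar [[19, 104, 208], [20, 104, 220], [19, 102, 137], [20, 105, 219], [19, 107, 196], [19, 104, 221], [19, 106, 209], [19, 106, 218]]
rail [[19, 105, 185], [19, 106, 187], [19, 104, 186], [20, 106, 188], [19, 104, 186], [19, 107, 188], [19, 104, 187], [19, 107, 188]]
prail [[103, 33, 69], [107, 34, 68], [102, 38, 67], [108, 36, 70], [105, 38, 68], [105, 37, 69], [109, 30, 67], [111, 26, 68]]
```

View pics/m1.png

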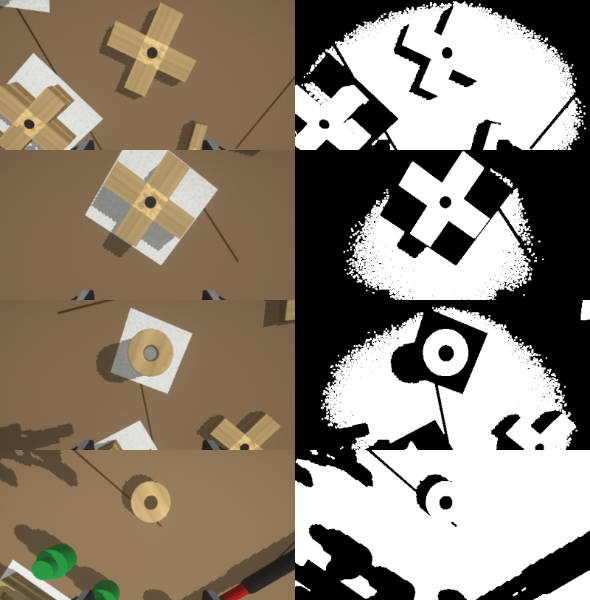

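View pics/m2.png

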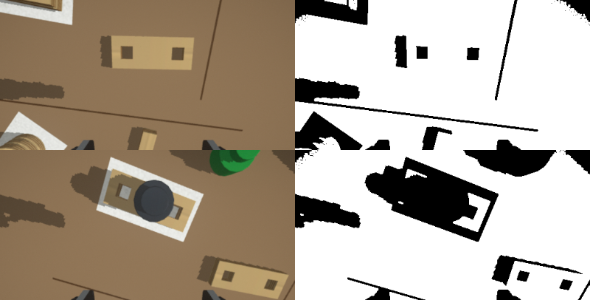

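Hue separates wood (19 or more) from bed (16), so I fit poses from hue masks. The weight comes from its dark mask.

```bash
cat >> h.py <<'E'
def blob(im,near,dark=False):
    h=cv2.cvtColor(cv2.GaussianBlur(im,(3,3),0),cv2.COLOR_BGR2HSV)
    m=cv2.inRange(h,(90,15,20),(130,120,110)) if dark else cv2.inRange(h,(18,70,110),(30,150,255))
    m=cv2.morphologyEx(m,cv2.MORPH_OPEN,np.ones((5,5)))
    cs=[c for c in cv2.findContours(m,cv2.RETR_EXTERNAL,cv2.CHAIN_APPROX_NONE)[0] if cv2.contourArea(c)>300]
    return min(cs,key=lambda c:-cv2.pointPolygonTest(c,near,True))[:,0]
def fit(kind,im,c,E,z,p0):
    """pose (x,y,angle) of the top face at height z near p0; extents in mm to check"""
    q=E[:3,:3].T@(np.array([*p0,z])-E[:3,3]); near=(float(c["cx"]-c["fx"]*q[0]/q[2]),float(c["cy"]+c["fy"]*q[1]/q[2]))
    w=(cast(blob(im,near,kind=="weight"),z,c,E)*1e4).astype(np.int32)   # 0.1 mm
    if kind in("collar","weight"):
        (x,y),r=cv2.minEnclosingCircle(w); (x2,y2),(d1,d2),_=cv2.fitEllipse(w); return x2/1e4,y2/1e4,0.,(d1/10,d2/10,r/5)
    if kind=="rail":
        b=cv2.boxPoints(cv2.minAreaRect(w));e=[b[1]-b[0],b[2]-b[1]];L=[np.hypot(*v) for v in e];v=e[int(np.argmax(L))]
        x,y=b.mean(0)/1e4;return x,y,np.arctan2(v[1],v[0]),(max(L)/10,min(L)/10)
    o=w.min(0);m=np.zeros(tuple((w.max(0)-o+1)[::-1]),np.uint8);cv2.fillPoly(m,[w-o],1)
    y,x=np.nonzero(m);cx,cy=x.mean(),y.mean();s=((x-cx)+1j*(y-cy))**4
    return (cx+o[0])/1e4,(cy+o[1])/1e4,np.angle(s.sum())/4,(m.sum()/100,130*36*2-36*36)
E
python3 - <<'E'
from h import *
P=dict(cross=(.599,-.273,.018),pcross=(.383,-.291,.036),pcol=(.471,-.089,.054),collar=(.511,.433,.018),rail=(.663,.108,.018))
c=manip.calibration("wrist")
for k,p in P.items():
    print(k,fit({"pcross":"cross","pcol":"collar"}.get(k,k),cv2.imread(f"pics/{k}.png"),c,np.load(f"pics/{k}.npy"),p[2],p[:2]))
im=cv2.imread("pics/prail.png");E=np.load("pics/prail.npy");print("w",fit("weight",im,c,E,.095,(.47,.168)))
E
```

```text
cross (np.float64(0.6042746863680919), np.float64(-0.2736749787043873), np.float64(0.7067802421418293), (np.float64(8100.26), 8064))
pcross (np.float64(0.3868433159992909), np.float64(-0.29099053312855094), np.float64(0.31701107344850976), (np.float64(7728.53), 8064))
pcol (0.4731634765625, -0.08985493774414062, 0.0, (57.451849365234374, 57.68197021484375, 58.58861083984375))
collar (0.512025732421875, 0.436196044921875, 0.0, (59.04243774414063, 59.27684326171875, 60.577484130859375))
rail (np.float32(0.6676099), np.float32(0.11081804), np.float32(0.14222045), (np.float32(120.78697), np.float32(46.6256)))
w (0.4732947265625, 0.17351954345703124, 0.0, (35.24686889648437, 41.76048278808594, 41.953076171875))
```

```bash
cat >> h.py <<'E'
def ungrip(w,up):
    manip.gripper_to(w); p=manip.read_ee_pos(); manip.line_to([p[0],p[1],up],rate=.2)
def pick(xy,a,z,w,up):
    manip.goto([*xy,up],quat(a)); manip.gripper_to(w); manip.line_to([*xy,z],quat(a),rate=.15)
    print("down F",np.round(manip.read_contact_force(),1)); manip.gripper_to(0)
    print("grip",round(manip.read_grip_width(),4),np.round(manip.read_grasp_force(),1),np.round(manip.read_contact_force(),1))
    manip.line_to([*xy,up],quat(a),rate=.15)
    print("held",round(manip.read_grip_width(),4),np.round(manip.read_contact_force(),1),manip.read_time_s())
def place(xy,a,z,up):
    """lower to z, feeling for support over the last 6 mm"""
    manip.goto([*xy,up],quat(a)); manip.line_to([*xy,z+.006],quat(a),rate=.15); manip.wait(.3)
    f0=manip.read_contact_force()[2]
    for d in (.003,.002,.001,.0005,0,-.0005,-.001,-.0015,-.002):
        manip.line_to([*xy,z+d],quat(a),rate=.03); manip.wait(.1)
        f=manip.read_contact_force()[2]-f0
        if f>1.5: break
    print("placed d",d,"dF",round(f,2),np.round(manip.read_ee_pos(),4),manip.read_time_s())
E
python3 - <<'E'
from h import *
pick((.474,.1743),.35,.116,.075,.22)
place((.56,.015),.35,.080,.16)
ungrip(.075,.18)
im,c,E=over((.474,.174),.35,"prail2",.25)
print("prail",fit("rail",im,c,E,.036,(.474,.174)))
im,c,E=over((.375,-.30),-.65,"pcross2",.25)
print("pcross",fit("cross",im,c,E,.036,(.385,-.291)),E[:3,3])
a=cv2.imread("pics/prail2.png");cv2.imwrite("pics/m3.png",np.hstack([a,im])[:,::1][::1,::1] if 0 else cv2.resize(np.hstack([a,im]),(800,300)))
E
```

```text
down F [ 0.1  1.  -0.2]
grip 0.0465 60.8 [-2.7 -0.6  8.5]
held 0.0464 [ 0.   0.5 -6.4] 18.7917
placed d 0.001 dF 5.87 [0.5602 0.015  0.0813] 21.5667
prail (np.float32(0.46658647), np.float32(0.17171583), np.float32(-0.0041885576), (np.float32(119.16335), np.float32(45.183575)))
pcross (np.float64(0.3866800923135037), np.float64(-0.2912927423423517), np.float64(0.309223787306515), (np.float64(7730.18), 8064)) [ 0.37526637 -0.29959031  0.31971445]
```

View pics/m3.png

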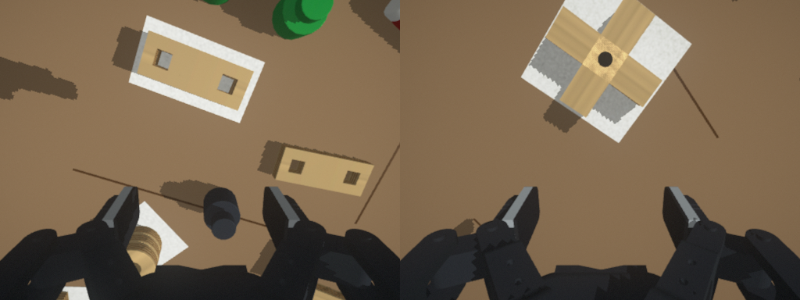

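Run:
```python
from h import *
from math import pi
pr=(.4666,.1717);ap=-.0042; r=(.6676,.1108);ar=.1422
for s in (pi/2,-pi/2):
    q=[manip.inverse_kinematics([*xy,.12],quat(a+s)) for xy,a in((r,ar),(pr,ap))]; q6=[None if k is None else round(float(k[5]),2) for k in q]; print(s,q6)
    if all(k is not None and abs(k)<2.9 for k in q6): break
pick(r,ar+s,.077,.062,.15)
place(pr,ap+s,.077+.036,.18)
ungrip(.062,.2)
im,c,E=over(pr,.35,"prail3",.25)
print("rail on pile",fit("rail",im,c,E,.054,pr))
im,c,E=over((.56,.015),.1,"w2",.25)
for z in(.04,.066):print("w",fit("weight",im,c,E,z,(.56,.015)))
cv2.imwrite("pics/m4.png",cv2.resize(np.hstack([cv2.imread("pics/prail3.png"),im]),(800,300)))
```

```text
1.5707963267948966 [0.02, 0.36]
down F [ 0.3 -0.8  0.6]
grip 0.0445 62.2 [-0.3 -0.1  5.7]
held 0.0444 [-1.   0.1 -0.9] 29.6167
placed d 0.001 dF 11.17 [0.4667 0.1717 0.1149] 32.3833
rail on pile (np.float32(0.4654751), np.float32(0.17133008), np.float32(-0.0041753673), (np.float32(119.15973), np.float32(45.349712)))
w (0.561835009765625, 0.015381871032714843, 0.0, (37.74665222167969, 44.76778564453125, 44.832376098632814))
w (0.561572607421875, 0.015464259338378906, 0.0, (34.24296264648437, 40.60771484375, 40.62165222167969))
```

View pics/m4.png

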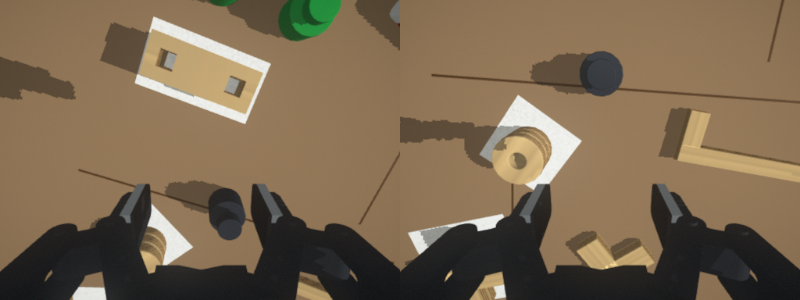

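The rail lies square on its pile, within about 1 mm. Next I return the weight, then move the collar and the cross.

Run:
```python
from h import *
pick((.5605,.0152),.35,.0812,.075,.2)
place((.4662,.1717),.35,.1342,.22)
ungrip(.075,.22)
p=(.512,.4362);pick(p,.7,.077,.082,.16)
place((.4732,-.0899),-.19,.077+.054,.2)
ungrip(.082,.2)
im,c,E=over((.47,-.09),-.19,"pcol2",.25)
print("collar on pile",fit("collar",im,c,E,.072,(.473,-.09)))
im,c,E=over((.40,-.265),-.65,"pcross3",.27)
print("pcross",fit("cross",im,c,E,.036,(.386,-.291)))
```

```text
down F [-0.1 -0.6 -0.3]
grip 0.0463 61.0 [-1.7 -0.5  6.7]
held 0.0464 [-0.1 -0.4 -6.2] 38.7
placed d 0.002 dF 9.71 [0.4663 0.1718 0.1366] 41.15
down F [0.5 0.3 0.5]
grip 0.0567 63.3 [-1.2 -0.5  6.7]
held 0.0568 [ 0.7  0.1 -0.5] 45.175
placed d 0.002 dF 6.33 [ 0.4733 -0.0899  0.1333] 48.6583
collar on pile (0.472461767578125, -0.09032990112304687, 0.0, (57.28265380859375, 57.670440673828125, 58.625799560546874))
pcross (np.float64(0.3864995524433948), np.float64(-0.29076459208575606), np.float64(0.31396900718021775), (np.float64(7871.63), 8064))
```

Run:
```python
from h import *
from math import pi
g=lambda x,y,t:(x+.036*np.cos(t),y+.036*np.sin(t))
t=.7068-pi/2;tp=.313-pi/2
pick(g(.6043,-.2737,t),t+pi/2,.077,.055,.15)
place(g(.3867,-.2910,tp),tp+pi/2,.077+.036,.18)
ungrip(.055,.2)
im,c,E=over((.40,-.265),-.65,"pcross4",.27)
print("cross on pile",fit("cross",im,c,E,.054,(.386,-.291)))
im2,c,E=over((.466,.172),.35,"prail4",.27)
print("w",fit("weight",im2,c,E,.094,(.466,.172)),fit("rail",im2,c,E,.054,(.466,.172)))
manip.goto([.205,-.564,.304],quat(-1.222));manip.wait(.3)
s=manip.get_image("side");im3=cv2.imread("pics/pcol2.png")
cv2.imwrite("pics/m5.png",cv2.resize(np.vstack([np.hstack([im,im2]),np.hstack([im3,s])]),(800,600)));print(manip.read_time_s())
```

```text
down F [-1.1  0.7  0.6]
grip 0.0343 60.9 [-0.2 -0.   7. ]
held 0.0342 [ 0.1  0.3 -1.2] 54.55
placed d 0.001 dF 10.05 [ 0.3978 -0.3252  0.1149] 57.3833
cross on pile (np.float64(0.38568670431334556), np.float64(-0.29050006547797025), np.float64(0.31064799541829147), (np.float64(7926.33), 8064))
w (0.467912158203125, 0.17249876708984374, 0.0, (37.49464721679688, 45.27716979980469, 45.10386962890625)) (np.float32(0.5049099), np.float32(0.17120893), np.float32(1.5636017), (np.float32(44.847034), np.float32(40.1234)))
64.4417
```

View pics/m5.png

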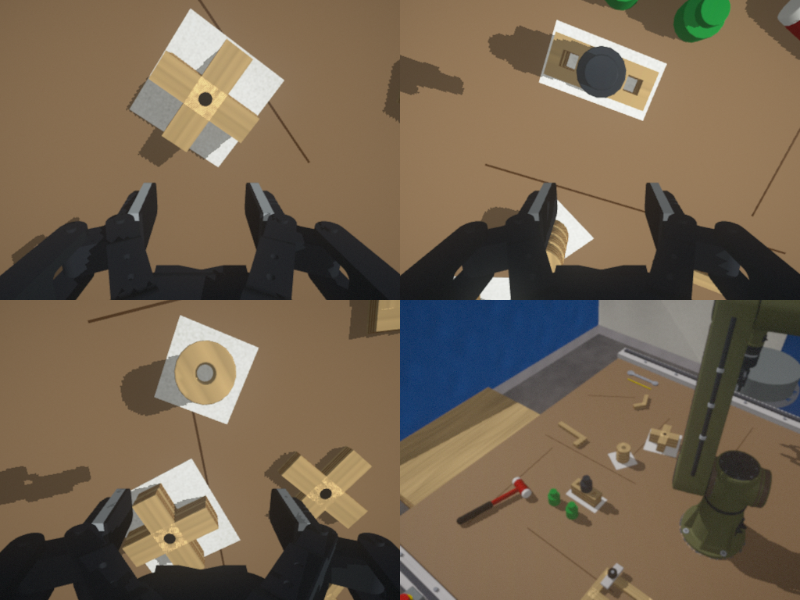

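The cross, collar and rail all sit flat and square on their piles, and the weight stands upright mid-pile within about 2 mm. The scraps and mallet are undisturbed, so I'm handing in.

```bash
python3 -c "
from bench import manip
print(manip.close_job())"
```

```text
the job is handed in; nothing more can be done
None
```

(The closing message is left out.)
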